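# Wedge the sagging work plate tight

### The job

The hinged work plate that carries the clutch cover sags at its free edge. Take the wooden wedge (not the parallel strip) out of the caddy, lay it down flat on the bench and let go, then take or push it by its thick end and drive it, thin end first, under the middle of the plate's free edge until the plate is raised fully against its stop and the wedge jams tight. Leave it jammed there, and leave the strip in the caddy and everything else on the bench where it is.

Things in the scene. Friction and masses are not known exactly. Their poses are not given: they have to be found in the camera images.
- rest: Fixed dark steel frame of the hinged work plate, 190 wide (x), 230 mm long (y). Origin on the bench, under the middle of the plate's free edge; +y points under the plate to the hinge (at y = 190, z = 29 mm, parallel to x). The wedge goes in along +y from the open bench before the edge. Two stop posts 50 mm high at x = +-88, y = 45 mm, lugs over the plate; free passage for |x| < 80 mm
- plate (a joint): Lift of the aluminium work plate (150 wide, 190 mm from hinge to free edge, about 0.9 kg with a round aluminium clutch cover of 112 mm diameter; cover top 66 mm above the bench): 0 = sagging, 0.060 rad = level and against its upper stop. It falls back by its own weight (4 N at the free edge) unless wedged. Its reading is noisy by some 0.01 rad
- lip_edge (a point): Middle of the lower front corner line of the steel lip (150 wide, 32 deep, 8 mm thick) along the plate's free edge: the line that the wedge touches. It is 12.6 mm above the bench when the plate sags and 24 mm when it is level
- caddy: Fixed open wooden box, 60 (x) x 107 (y) x 55 mm high, walls and floor 6 mm, with two equal pockets side by side along y, (centres at y = +-25 mm). Origin: centre of its underside
- wedge: Plain hardwood wedge, 140 long, 36 wide, tapering from 34 mm thick at the butt to 6 mm at the thin end, symmetric, 0.09 kg. Origin: centre of the butt face; z along its length to the thin end, x across the width (flat parallel flanks face +-x), y through the thickness. Starts standing on its butt in one of the caddy's pockets, thin end up, x and y as the caddy's to a few degrees
- wedge_tip (a point): Centre of the wedge's thin end, 140 mm from its origin. Lying flat on either tapered face, the wedge's origin is 17 mm and this point 3 mm above the bench. It is 24 mm thick 90 mm from the thin end, so about 50 mm of the butt end stay outside when jammed. Driving it takes about 5 to 12 N, a push of 17 to 22 N jams it; it then stays by friction
- strip: Plain hardwood packing strip with parallel sides, 34 x 22 x 115 mm, standing in the other pocket; origin centre of its underside. Bystander
- clamp: Steel C-clamp lying down, about 75 x 150 x 24 mm. Bystander
- fuel_cap: Red plastic fuel cap, diameter 60, 39 mm high. Bystander
- kick_lever: Aluminium kick-start lever lying down, about 155 x 100 x 24 mm. Bystander
- ashtray: White ceramic ashtray of bolts, diameter 110, 30 mm high. Bystander
- file: Steel file with wooden handle lying down, 260 mm long, 22 mm high. Bystander
- plug_box: Cardboard spark plug box standing, 28 x 28 x 85 mm. Bystander

How it is judged:
On the way, in this order (a step that is already met when the one before it is completed fails the run):
1. the wedge is laid down flat on the bench in front of the plate and let go, with the plate still sagging (angle between wedge's own z axis and vertical above 1.4 rad and height (world z) of wedge below 0.025 m and contact force between the fingers and wedge below 0.1 N and linear speed of wedge below 0.02 m/s and value of joint plate below 0.01 rad), for 0.2 s.
2. the wedge is driven until the plate is against its stop and presses hard on it (over 7 N) (value of joint plate above 0.055 rad and contact force between wedge and rest above 7 N), for 0.2 s.
At the end, for the whole second after the job is handed in: The plate is within 0.005 rad of its upper stop and presses on the wedge with over 6 N (jammed, more than the plate's own weight); the wedge's thin end is over 50 mm past the free edge and within 45 mm of its middle; the wedge is at rest and let go; the strip is still in the caddy (value of joint plate above 0.055 rad and contact force between wedge and rest above 6 N and y of wedge_tip in the frame of rest above 0.05 m and x of wedge_tip in the frame of rest between -0.045 and 0.045 m and linear speed of wedge below 0.01 m/s and distance between strip and caddy below 0.04 m); the robot touches nothing.
It fails at once if a bystander is moved by more than 30 mm (distance of any of clamp, fuel_cap, kick_lever, ashtray, file, plug_box, strip from where it was at the start of the episode above 0.03 m).
It also fails if it takes over 61 s, if anything falls off the work surface, if the arm or the gripper's body presses on something with over 40 N, if the wrist force passes 120 N, or if a joint passes its speed limit or range.

### The arm

A 6-joint arm with a two-finger parallel gripper is mounted at the origin on the work surface. World frame = base frame: x ahead of the robot, y to its left, z up, the work surface at z = 0. Lengths are in m, angles in rad, forces in N, time in s.
With the tool pointing down it reaches from about 0.225 to 0.875 m from the base axis. Payload 3.4 kg.
Tool frame: the origin (TCP) lies midway between the tips of the shut fingers; the grasp point (between the pads) lies 19 mm behind it (manip.grasp_offset is the distance from the TCP to the grasp point, in m); x points along the fingers, y is the direction in which the jaws open and shut, and the axes are right-handed (so a half turn about x gives the same grasp; the last joint's range is limited). The gripper opens to 85 mm and grips with 20 to 120 N. Pads are 22 mm wide; open, the fingers measure 114 mm over their backs; the gripper's body (76 mm by 85 mm) begins 54 mm behind the grasp point. The pads swing forward as they close: fully open they stand 13 mm farther back than shut.
Start: joints at [-1.23, 0.276, 1.505, -0, 1.361, -0.121], TCP at [0.256, -0.515, 0.231] pointing down, gripper open.
Joint ranges: [-2.89, 2.89], [-0.75, 2.08], [0.22, 2.7], [-1.18, 4.32], [0.11, 2.71], [-2.7, 2.7]. Speed limits (rad/s): [2.57, 2.57, 3.14, 3.14, 3.14, 3.14].

### API

Orientations are given as a unit quaternion [w, x, y, z].
In Python, from rig import manip gives the robot as it stands.
- The arm moves only by the shell command python3 -m creep 'ROWS' [OPENING] [FORCE]. ROWS is a JSON object of lists of equal length, an entry for each row: "delta_pos": the shift along the tool's x, y, z in cm, a list of three; "dr": the turn, a rotation vector about the tool's x, y, z in rad, a list of three. In form: {"delta_pos": [[dx, dy, dz], ...], "dr": [[rx, ry, rz], ...]}. A call has 1 to 10 rows; each row is the pose to reach, as a shift and turn from the pose commanded when the call began, along the tool's axes at that moment; what a row does not reach only later rows make up. A row lasts 1/10 s, in which the tool goes at most 50 mm and 8.59 degrees, less where a joint would pass 70% of its speed; a pose out of reach is approached as far as the arm can. A call with a gripper value outside its range is refused whole. OPENING is the opening, from -1 (shut) to 1 (fully open), set as the call begins (- or left out, the last holds). The fingers move at their own pace and stop on an object; FORCE is the grip in N (left out, the last holds). Time passes only in rows, so rows that repeat a pose let the fingers close. It gives the time, the measured TCP pose, the force and the opening at its end, in the units of the state.
- manip.get_state(): the state, without advancing time (a new reading comes with each control period).
- manip.get_image(name): name is "scene" or "top"; returns a dict with "pixels" (420x560x3 uint8, blue, green, red), "depth" (420x560 float32, m along the optical axis (not along the pixel's ray), 0 where there is no reading), "intrinsics" (3x3 intrinsics, pixels), "rvec" (rotation vector, rad) and "tvec" (3), from world to camera coordinates, as OpenCV has them. Camera axes: x right, y down, z forward; pixel columns grow to the right and rows downward; lengths in m; the calibration is good to about 2 mm. A picture is of the moment at which its call begins.
- manip.sign_off(): hands the job in, once; it reports no verdict.
The state is a dict: "clock": time; "qpos": joint angles; "qd": joint speeds; "effort": joint torques, N m; "position": TCP position; "ee_rot": TCP orientation; "contact_force": force on the tool from outside, world axes, zero at the start; "moment": the same for the moment, N m; "width": finger opening in m.
Only numpy, scipy, OpenCV 4.12 (cv2) and the standard library are available. Lean on these libraries where they do the work, as an engineer would, in place of code of your own. Each camera call takes 0.05 s, during which the arm holds its last target. There are 200 camera calls.

## Working session

There is one attempt and no reset: what is moved stays moved. The work goes in short steps, Python scripts to look and compute and a shell command to move; the robot and the scene stay as the last step left them, time stands still between calls to the robot, and variables do not carry over. Pictures are saved under pics/ and viewed, about 8 in all and at most 12, crops included, and the job is handed in when it is done.

```bash
mkdir -p pics; ls
cat > h.py <<'E'
import numpy as np, cv2, pickle, sys
from rig import manip
def shot(n):
    im=manip.get_image(n); pickle.dump(im,open(n+'.pkl','wb')); return im
def load(n): return pickle.load(open(n+'.pkl','rb'))
def pt(im,u,v,z=None):
    """world point of pixel; by depth, or on plane z"""
    R=cv2.Rodrigues(np.array(im['rvec'],float))[0]; t=np.array(im['tvec'],float).ravel(); K=np.array(im['intrinsics'])
    r=np.linalg.inv(K)@[u,v,1]; c=-R.T@t; d=R.T@r
    s=(z-c[2])/d[2] if z is not None else im['depth'][int(round(v)),int(round(u))]
    return c+s*d
E
python3 - <<'E'
from h import *
for n in('scene','top'):
    im=shot(n); cv2.imwrite(f'pics/{n}0.png',cv2.resize(im['pixels'],(784,588)))
    R=cv2.Rodrigues(np.array(im['rvec'],float))[0]; print(n,-R.T@np.array(im['tvec']).ravel(), R[2])
print(manip.get_state())
E
```

```text
pics
scene [ 0.93615169 -0.62944791  0.88990439] [-0.34764542  0.59309127 -0.72621306]
top [ 0.34097438 -0.00814018  1.52940086] [ 0.15317562  0.00844996 -0.98816286]
{'clock': 0.1, 'qpos': array([-1.23001464e+00,  2.76550272e-01,  1.50601689e+00, -2.47940768e-05,
        1.36066394e+00, -1.20993481e-01]), 'qd': array([-0.00078828, -0.0013517 , -0.00276009,  0.00087313, -0.00083766,
       -0.00121243]), 'effort': array([ 1.45697875e-03, -4.17701054e+01, -2.46405029e+01, -1.52293792e-04,
        5.77006504e-03, -5.15811777e-06]), 'position': array([ 0.25601946, -0.51434248,  0.2305115 ]), 'ee_rot': array([-0.16124237, -0.68827005, -0.16239206,  0.68841416]), 'contact_force': array([0.26192513, 0.93439939, 0.28843075]), 'moment': array([-0.01085928, -0.02217754,  0.02539917]), 'width': 0.08554727190205637}
```

View pics/top0.png

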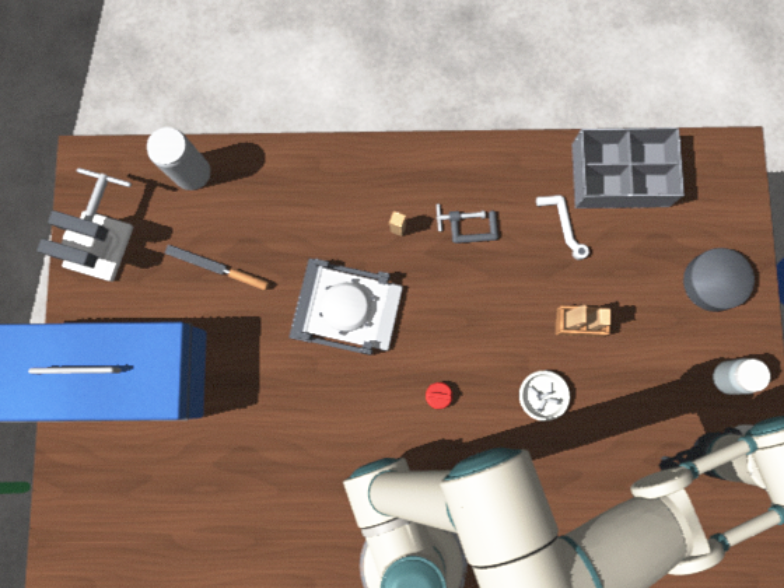

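View pics/scene0.png

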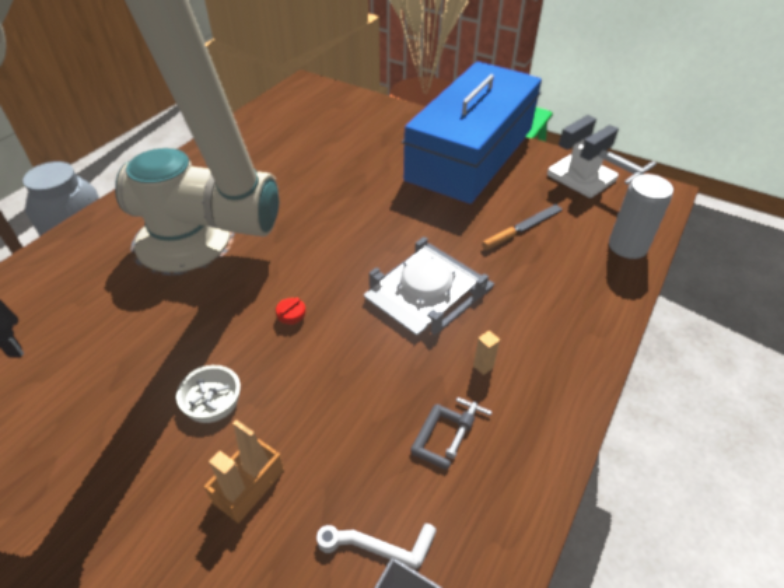

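Run:
```python
from h import *
a=load('top')['pixels'];b=load('scene')['pixels']
# top: rest crop & caddy crop ; factor 784/560=1.4
A=cv2.resize(a[180:260,200:300],None,fx=4,fy=4,interpolation=cv2.INTER_CUBIC) #400x320
B=cv2.resize(a[205:255,380:450],(400,286),interpolation=cv2.INTER_CUBIC)
C=cv2.resize(b[295:375,140:210],(400,457),interpolation=cv2.INTER_CUBIC)
D=cv2.resize(b[165:245,255:355],(400,320),interpolation=cv2.INTER_CUBIC)
L=np.vstack([A,B[:280]]);Rr=np.vstack([D,cv2.resize(C,(245,280)) if 0 else np.hstack([cv2.resize(C,(245,280)),np.zeros((280,155,3),np.uint8)])])
cv2.imwrite('pics/c1.png',np.hstack([L,Rr]))
t=load('top')
for u,v in [(584/1.4,320/1.4),(398/1.4,310/1.4),(438/1.4,396/1.4),(545/1.4,395/1.4)]:
    print(pt(t,u,v))
```

```text
[ 0.51522725 -0.3621033   0.14779091]
[ 0.56191076  0.02714237 -0.00182972]
[ 0.36357076 -0.0606609   0.03802753]
[ 0.3637991  -0.29972571  0.02027077]
```

View pics/c1.png

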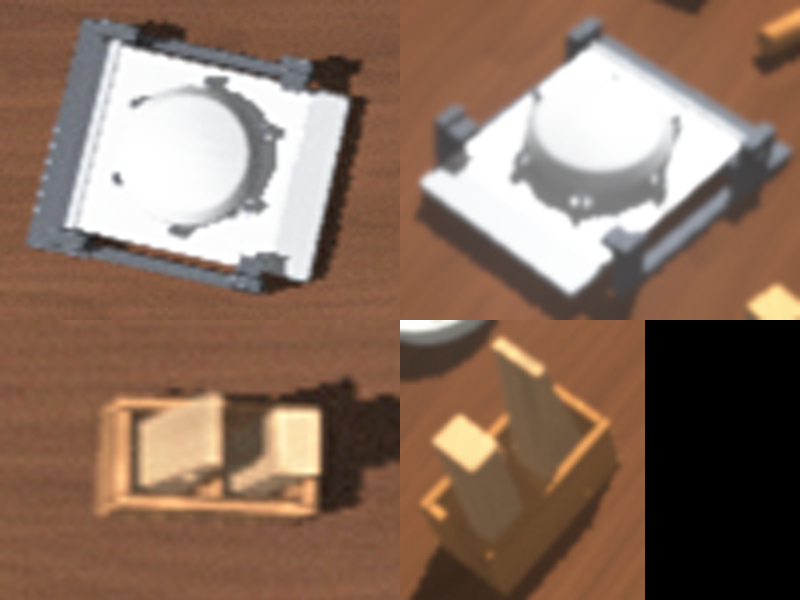

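Run:
```python
from h import *
t=load('top');s=load('scene')
print('edge',[pt(t,u,v,.0206).round(4) for u,v in((286.75,204.25),(276.75,250.5))])
print('rear',[pt(t,u,v,.029).round(4) for u,v in((220+10,190),(217.5,236.5))])
f=400/70
print('rim',[pt(t,380+u/f,205+v/f,.055).round(4) for u,v in((108,396),(100,515),(318,515),(320,400))] if 0 else [pt(t,380+u/f,205+(v-320)/f,.055).round(4) for u,v in((108,398),(100,515),(316,515),(322,402))])
print('wedge top',[pt(t,380+u/f,205+(v-320)/f,.146).round(4) for u,v in((222,394),(205,399),(222,455))])
print('strip top',[pt(t,380+u/f,205+(v-320)/f,.121).round(4) for u,v in((278,406),(322,406),(320,474),(274,474))])
def cloud(im,lo,hi):
    v,u=np.nonzero(im['depth']>0); R=cv2.Rodrigues(np.array(im['rvec'],float))[0]
    p=np.linalg.inv(np.array(im['intrinsics']))@np.c_[u,v,np.ones(len(u))].T*im['depth'][v,u]
    p=(R.T@(p-np.array(im['tvec']).reshape(3,1))).T
    m=(p>lo).all(1)&(p<hi).all(1); return p[m]
for n,im in(('t',t),('s',s)):
    for nm,lo,hi in(('wedge',(.4,-.375,.135),(.62,-.25,.16)),('strip',(.4,-.46,.112),(.62,-.375,.13)),('caddyrim',(.4,-.46,.045),(.62,-.28,.06)),('rest',(.4,0.,.008),(.7,.3,.06))):
        p=cloud(im,np.array(lo),np.array(hi)); 
        if len(p)<3: print(n,nm,len(p)); continue
        r=cv2.minAreaRect((p[:,:2]*1000).astype(np.float32)); print(n,nm,len(p),p[:,2].max().round(4),np.round(r[0]),np.round(r[1]),round(r[2],1))
```

```text
edge [array([0.6142, 0.0183, 0.0206]), array([0.4662, 0.0511, 0.0206])]
rear [array([0.6611, 0.1998, 0.029 ]), array([0.5116, 0.2378, 0.029 ])]
rim [array([ 0.5586, -0.3308,  0.055 ]), array([ 0.4947, -0.3237,  0.055 ]), array([ 0.4935, -0.4402,  0.055 ]), array([ 0.5552, -0.4468,  0.055 ])]
wedge top [array([ 0.5466, -0.3691,  0.146 ]), array([ 0.5441, -0.3603,  0.146 ]), array([ 0.5152, -0.3675,  0.146 ])]
strip top [array([ 0.5437, -0.4043,  0.121 ]), array([ 0.5435, -0.4271,  0.121 ]), array([ 0.508 , -0.4241,  0.121 ]), array([ 0.5082, -0.4003,  0.121 ])]
t wedge 43 0.1496 [ 529. -363.] [ 9. 36.] 84.5
t strip 86 0.1282 [ 526. -412.] [20. 32.] 86.6
t caddyrim 216 0.06 [ 528. -388.] [108.  61.] 85.6
t rest 3278 0.06 [555. 146.] [275. 291.] 0.1
s wedge 85 0.1477 [ 529. -362.] [ 8. 36.] 86.7
s strip 201 0.1254 [ 527. -412.] [23. 35.] 85.5
s caddyrim 577 0.0599 [ 528. -388.] [106.  61.] 86.6
s rest 3019 0.06 [567. 145.] [229. 188.] 76.5
```

```bash
cat >> h.py <<'E'
from scipy.spatial.transform import Rotation as Ro
def rot(q): return Ro.from_quat(np.array(q)[[1,2,3,0]])
def tool(heading,tilt):
    """tool leaning 'tilt' deg from down towards heading deg; jaws across the heading"""
    h=np.radians(heading);t=np.radians(tilt);H=np.array([np.cos(h),np.sin(h),0])
    a=np.sin(t)*H+[0,0,-np.cos(t)]; j=np.cross([0,0,1],H)
    return np.c_[a,j,np.cross(a,j)]
def go(G,R,off=.019,base=None):
    """shift (cm) and turn (rad), tool axes, to bring grasp point (off behind TCP) to G"""
    s=manip.get_state(); p,q=(s['position'],rot(s['ee_rot'])) if base is None else base
    best=None
    for f in(1,-1):
        Rf=R*[1,f,f]; dr=(q.inv()*Ro.from_matrix(Rf)).as_rotvec()
        if best is None or np.linalg.norm(dr)<np.linalg.norm(best): best=dr
    T=np.array(G)+off*R[:,0]
    d=q.inv().apply(T-p)*100
    print('dpos',d.round(2),'dr',best.round(3),'|',round(np.linalg.norm(d),1),'cm',round(np.linalg.norm(best),2),'TCP',T.round(3))
    return T,rot(np.r_[Ro.from_matrix(R).as_quat()[3],Ro.from_matrix(R).as_quat()[:3]])
E
python3 - <<'E'
from h import *
R=tool(86,38); G=np.array([.529,-.3625,.120])
go(G-.11*R[:,0],R); print(manip.get_state()['qpos'])
E
```

```text
dpos [  3.88   3.4  -28.36] dr [-1.     0.601 -0.343] | 28.8 cm 1.22 TCP [ 0.525 -0.418  0.192]
[-1.23001464e+00  2.76550272e-01  1.50601689e+00 -2.47940768e-05
  1.36066394e+00 -1.20993481e-01]
```

```bash
python3 -m creep '{"delta_pos":[[0.4,0.4,-3],[0.9,0.8,-6.5],[1.3,1.2,-10],[1.8,1.6,-13],[2.2,2,-16],[2.7,2.4,-20],[3.2,2.8,-23],[3.6,3.1,-26],[3.88,3.4,-28.36],[3.88,3.4,-28.36]],"dr":[[-0.1,0.06,-0.034],[-0.22,0.13,-0.07],[-0.33,0.2,-0.11],[-0.44,0.26,-0.15],[-0.55,0.33,-0.19],[-0.66,0.4,-0.23],[-0.77,0.46,-0.26],[-0.88,0.53,-0.3],[-1,0.601,-0.343],[-1,0.601,-0.343]]}' 1
python3 - <<'E'
from h import *
R=tool(86,38); G=np.array([.529,-.3625,.120])
go(G-.11*R[:,0],R);go(G,R); print(manip.get_state()['qpos'])
E
```

```text
clock: 1.1
position: [0.5278, -0.4181, 0.1873]
ee_rot: [0.298, 0.657, 0.615, -0.319]
contact_force: [-0.5, 0.4, -0.8]
width: 0.0856
dpos [-0.37 -0.27 -0.24] dr [ 0.002 -0.004  0.004] | 0.5 cm 0.01 TCP [ 0.525 -0.418  0.192]
dpos [10.63 -0.23 -0.19] dr [ 0.002 -0.004  0.004] | 10.6 cm 0.01 TCP [ 0.53  -0.351  0.105]
[-0.98173583  0.72331616  1.02866422  0.41195874  1.920024   -0.87863519]
```

```bash
python3 -m creep '{"delta_pos":[[1.5,-0.2,-0.2],[3,-0.2,-0.2],[4.5,-0.2,-0.2],[6,-0.2,-0.2],[7.5,-0.2,-0.2],[9,-0.2,-0.2],[10,-0.2,-0.2],[10.6,-0.2,-0.2],[10.6,-0.2,-0.2]],"dr":[[0,0,0],[0,0,0],[0,0,0],[0,0,0],[0,0,0],[0,0,0],[0,0,0],[0,0,0],[0,0,0]]}' 1
python3 - <<'E'
from h import *
R=tool(86,38); G=np.array([.529,-.3625,.120])
go(G,R)
b=shot('scene')['pixels']; cv2.imwrite('pics/g1.png',cv2.resize(b[230:400,60:280],(770,595),interpolation=cv2.INTER_CUBIC))
E
```

```text
clock: 2.0
position: [0.5276, -0.3517, 0.1099]
ee_rot: [0.299, 0.657, 0.613, -0.321]
contact_force: [0.1, -0.4, 1.0]
width: 0.0856
dpos [0.45 0.22 0.22] dr [-0.     0.001  0.   ] | 0.5 cm 0.0 TCP [ 0.53  -0.351  0.105]
```

View pics/g1.png

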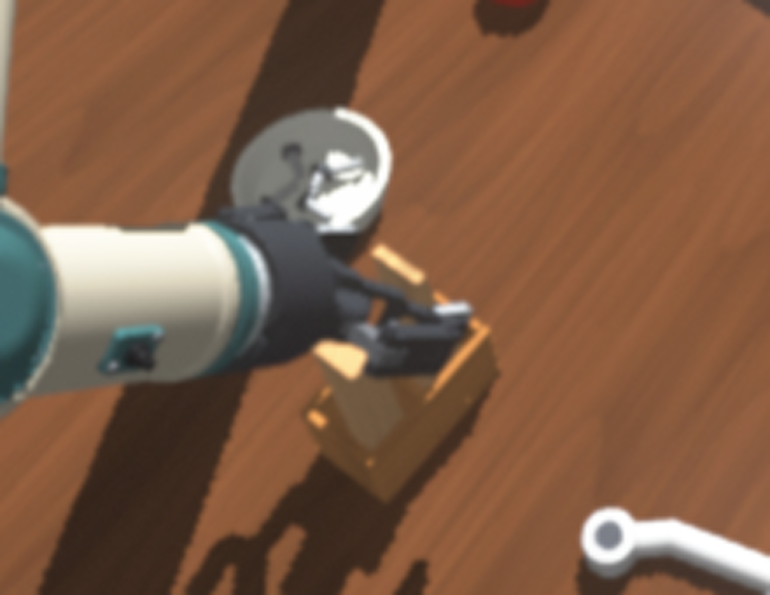

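```bash
python3 -m creep '{"delta_pos":[[0,0,0],[0,0,0],[0,0,0],[0,0,0],[0,0,0],[0,0,0],[0,0,0],[0,0,0]],"dr":[[0,0,0],[0,0,0],[0,0,0],[0,0,0],[0,0,0],[0,0,0],[0,0,0],[0,0,0]]}' -1 60
python3 - <<'E'
from h import *
s=manip.get_state(); q=rot(s['ee_rot']); print(q.inv().apply([0,0,14]), s['width'],s['position'])
E
```

```text
clock: 2.85
position: [0.5282, -0.3523, 0.1105]
ee_rot: [0.3, 0.657, 0.613, -0.321]
contact_force: [1.0, -0.7, 2.6]
width: 0.035
[-11.0434378    0.02143341  -8.6047674 ] 0.034987403454834 [ 0.52818411 -0.35225664  0.11050438]
```

```bash
python3 -m creep '{"delta_pos":[[-1.1,0,-0.86],[-2.2,0,-1.7],[-3.3,0,-2.6],[-4.4,0,-3.4],[-5.5,0,-4.3],[-6.6,0,-5.2],[-7.9,0,-6.1],[-9.3,0,-7.2],[-10.3,0,-8],[-11,0,-8.6]],"dr":[[0,0,0],[0,0,0],[0,0,0],[0,0,0],[0,0,0],[0,0,0],[0,0,0],[0,0,0],[0,0,0],[0,0,0]]}'
python3 - <<'E'
from h import *
# wedge at release: butt edge on bench, elevation el; butt origin horizontal at rest y=-0.22
O=np.array([.540,.035]);Y=np.array([.225,.974]);hd=np.degrees(np.arctan2(.974,.225));print(hd)
el=np.radians(22); D=np.r_[Y*np.cos(el),np.sin(el)]
butt=np.r_[O-.215*Y,.017*np.cos(el)+.003]; G=butt+.114*D
R=tool(hd,38-68); go(G+[0,0,.14],R); 
T=go(G,R,base=go(G+[0,0,.14],R)); print(G)
s=shot('scene');cv2.imwrite('pics/l1.png',cv2.resize(s['pixels'],(784,588)))
E
```

```text
clock: 3.85
position: [0.528, -0.3521, 0.2513]
ee_rot: [0.3, 0.657, 0.612, -0.321]
contact_force: [-0.3, 0.2, -1.0]
width: 0.0349
76.99249520211212
dpos [ 21.79  -3.37 -17.23] dr [ 0.167 -1.182  0.01 ] | 28.0 cm 1.19 TCP [ 0.513 -0.081  0.185]
dpos [ 21.79  -3.37 -17.23] dr [ 0.167 -1.182  0.01 ] | 28.0 cm 1.19 TCP [ 0.513 -0.081  0.185]
dpos [12.12  0.    7.  ] dr [0. 0. 0.] | 14.0 cm 0.0 TCP [ 0.513 -0.081  0.045]
[ 0.51540727 -0.07145921  0.06146728]
```

View pics/l1.png

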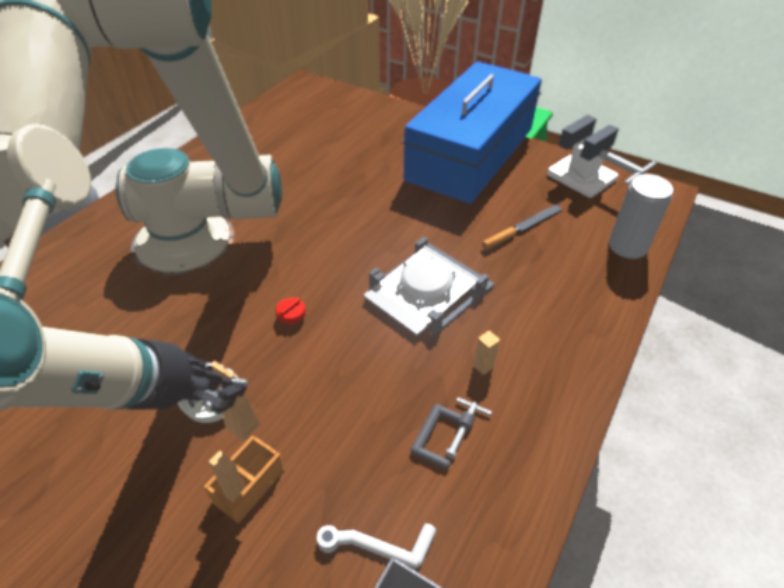

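```bash
python3 -m creep '{"delta_pos":[[2.2,-0.3,-1.7],[4.4,-0.7,-3.4],[6.6,-1,-5.2],[8.8,-1.3,-6.9],[11,-1.7,-8.6],[13.2,-2,-10.4],[15.4,-2.4,-12.1],[17.6,-2.7,-13.9],[19.8,-3,-15.6],[21.8,-3.4,-17.2]],"dr":[[0.017,-0.118,0],[0.033,-0.236,0],[0.05,-0.355,0],[0.067,-0.473,0],[0.083,-0.591,0],[0.1,-0.709,0.01],[0.117,-0.827,0.01],[0.134,-0.946,0.01],[0.15,-1.064,0.01],[0.167,-1.182,0.01]]}';  python3 -m creep '{"delta_pos":[[0,0,0],[0,0,0],[0,0,0]],"dr":[[0,0,0],[0,0,0],[0,0,0]]}'
python3 - <<'E'
from h import *
R=tool(77,-30); go([.5154,-.0715,.0615],R)
t=shot('top');s=shot('scene');cv2.imwrite('pics/p1.png',np.hstack([cv2.resize(s['pixels'][150:350,140:340],(400,400)),cv2.resize(t['pixels'][150:300,230:380],(400,400))]))
E
```

```text
clock: 4.9
position: [0.5124, -0.0789, 0.184]
ee_rot: [-0.54, -0.391, -0.31, 0.678]
contact_force: [-1.3, 0.3, -0.7]
width: 0.0347
clock: 5.2
position: [0.5128, -0.0813, 0.1838]
ee_rot: [-0.538, -0.392, -0.312, 0.678]
contact_force: [0.3, -0.4, -0.9]
width: 0.0353
dpos [11.99  0.04 -6.97] dr [-0.001 -0.001  0.001] | 13.9 cm 0.0 TCP [ 0.513 -0.081  0.045]
```

View pics/p1.png

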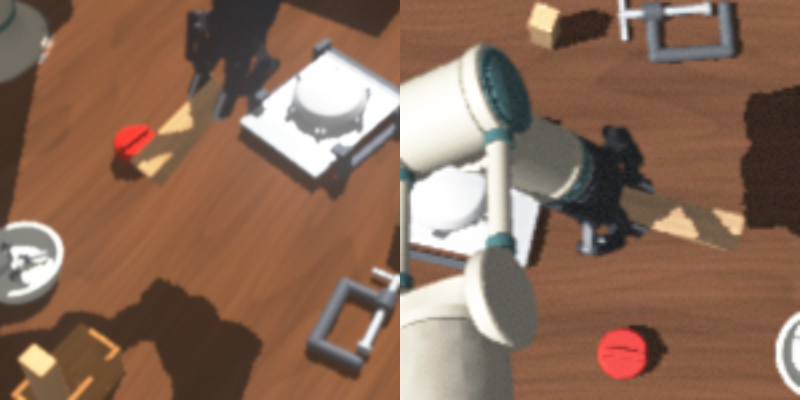

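```bash
python3 -m creep '{"delta_pos":[[1.7,0,-1],[3.4,0,-2],[5.1,0,-3],[6.8,0,-4],[8.5,0,-4.9],[9.9,0,-5.7],[10.9,0,-6.3],[11.4,0,-6.6],[11.8,0,-6.85],[11.9,0,-6.9]],"dr":[[0,0,0],[0,0,0],[0,0,0],[0,0,0],[0,0,0],[0,0,0],[0,0,0],[0,0,0],[0,0,0],[0,0,0]]}';  python3 -m creep '{"delta_pos":[[0,0,0],[0,0,0],[0,0,0]],"dr":[[0,0,0],[0,0,0],[0,0,0]]}'
```

```text
clock: 6.3
position: [0.513, -0.0807, 0.0462]
ee_rot: [-0.539, -0.392, -0.311, 0.678]
contact_force: [0.2, 0.7, 1.2]
width: 0.035
clock: 6.6
position: [0.5131, -0.0801, 0.0465]
ee_rot: [-0.539, -0.392, -0.312, 0.678]
contact_force: [-0.1, -0.2, -0.4]
width: 0.0349
```

Run:
```python
from h import *
Y=np.array([.225,.974]);
s=manip.get_state(); G0=s['position']-.019*rot(s['ee_rot']).apply([1,0,0])
D=lambda e:np.r_[Y*np.cos(np.radians(e)),np.sin(np.radians(e))]
butt=G0-.1195*D(22); print(butt)
butt[2]=.0185; go(butt+.1195*D(16),tool(77,-36)); go(butt+.1195*D(10),tool(77,-42))
```

```text
[ 0.4902589  -0.17877506  0.01817174]
dpos [ 0.78 -0.   -0.73] dr [-0.    -0.106 -0.   ] | 1.1 cm 0.11 TCP [ 0.514 -0.078  0.036]
dpos [ 1.67 -0.   -1.38] dr [-0.    -0.211 -0.   ] | 2.2 cm 0.21 TCP [ 0.514 -0.077  0.025]
```

```bash
python3 -m creep '{"delta_pos":[[0.4,0,-0.37],[0.78,0,-0.73],[1.2,0,-1.05],[1.6,0,-1.35],[1.6,0,-1.35],[1.6,0,-1.35]],"dr":[[0,-0.053,0],[0,-0.106,0],[0,-0.158,0],[0,-0.21,0],[0,-0.21,0],[0,-0.21,0]]}'; python3 -m creep '{"delta_pos":[[0,0,0],[0,0,0],[0,0,0],[0,0,0],[0,0,0],[0,0,0],[0,0,0],[0,0,0]],"dr":[[0,0,0],[0,0,0],[0,0,0],[0,0,0],[0,0,0],[0,0,0],[0,0,0],[0,0,0]]}' 0.6
python3 - <<'E'
from h import *
s=manip.get_state(); q=rot(s['ee_rot']); print(s['width'],'up12:',q.inv().apply([0,0,12]),'back6',q.inv().apply([0,-0,6]))
E
```

```text
clock: 7.2
position: [0.514, -0.0761, 0.0257]
ee_rot: [-0.569, -0.319, -0.254, 0.715]
contact_force: [0.7, 1.1, 2.4]
width: 0.0349
clock: 8.0
position: [0.5136, -0.0765, 0.0253]
ee_rot: [-0.568, -0.318, -0.254, 0.715]
contact_force: [0.0, 0.6, 0.5]
width: 0.0679
0.06786688308384801 up12: [-8.92231861 -0.01008389  8.02447064] back6 [-4.4611593  -0.00504194  4.01223532]
```

```bash
python3 -m creep '{"delta_pos":[[-1,0,0.9],[-2.2,0,2],[-4.5,0,4],[-6.7,0,6],[-8.9,0,8],[-11,0,10],[-11,0,10]],"dr":[[0,0,0],[0,0,0],[0,0,0],[0,0,0],[0,0,0],[0,0,0],[0,0,0]]}' 1
python3 - <<'E'
from h import *
R=tool(77,0); b=np.array([.490,-.179]);Y=np.array([.225,.974])
go(np.r_[b-.04*Y,.16],R)
t=shot('top');s=shot('scene');cv2.imwrite('pics/p2.png',np.hstack([cv2.resize(s['pixels'][150:350,140:340],(400,400)),cv2.resize(t['pixels'][150:300,230:380],(400,400))]))
E
```

```text
clock: 8.7
position: [0.5155, -0.0775, 0.1796]
ee_rot: [-0.57, -0.322, -0.251, 0.714]
contact_force: [0.1, -0.6, 0.5]
width: 0.0855
dpos [12.52 -0.23  8.2 ] dr [-0.003  0.731 -0.008] | 15.0 cm 0.73 TCP [ 0.481 -0.218  0.141]
```

View pics/p2.png

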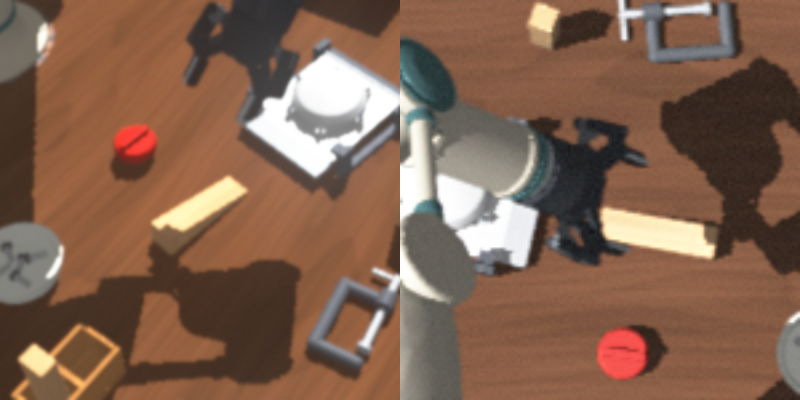

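```bash
python3 -m creep '{"delta_pos":[[1.5,0,1],[3,-0.1,2],[5,-0.1,3.3],[7.5,-0.1,5],[10,-0.2,6.6],[12.5,-0.2,8.2],[12.5,-0.2,8.2]],"dr":[[0,0.12,0],[0,0.24,0],[0,0.36,0],[0,0.48,0],[0,0.6,0],[0,0.731,0],[0,0.731,0]]}' 1
python3 - <<'E'
from h import *
def cloud(im):
    v,u=np.nonzero(im['depth']>0); R=cv2.Rodrigues(np.array(im['rvec'],float))[0]
    p=np.linalg.inv(np.array(im['intrinsics']))@np.c_[u,v,np.ones(len(u))].T*im['depth'][v,u]
    return (R.T@(p-np.array(im['tvec']).reshape(3,1))).T
O=np.array([.540,.035]);Y=np.array([.225,.974]);X=np.array([.974,-.225])
for n in('top','scene'):
    p=cloud(shot(n)); d=p[:,:2]-O; r=np.c_[d@X,d@Y,p[:,2]]*1000
    m=(abs(r[:,0])<60)&(r[:,1]>-260)&(r[:,1]<-30)&(r[:,2]>4)&(r[:,2]<40)
    w=r[m].astype(np.float32); q=cv2.minAreaRect(w[:,:2].copy()); print(n,len(w),np.round(q[0],1),np.round(q[1],1),round(q[2],1),w[:,1].min(),w[:,1].max())
    m=(r[:,1]>-30)&(r[:,1]<25)&(r[:,2]>8)&(r[:,2]<40)&(abs(r[:,0])<110); e=r[m]
    print(' lip x',np.percentile(e[:,0],[1,99]).round(1),'front y by x',[(x,np.percentile(e[abs(e[:,0]-x)<15,1],3).round(1)) for x in(-50,0,50) if (abs(e[:,0]-x)<15).sum()>3])
s=load('scene');cv2.imwrite('pics/p3.png',cv2.resize(s['pixels'][150:350,140:340],(600,600)))
go(np.r_[.48,-.218,.0],tool(77,0))
E
```

```text
clock: 9.5
position: [0.4757, -0.2266, 0.1346]
ee_rot: [-0.436, -0.555, -0.436, 0.557]
contact_force: [-0.7, 0.3, 0.2]
width: 0.0855
top 666 [ 1.000e-01 -1.444e+02] [119.5 228.4] 0.1 -258.6518 -30.157993
 lip x [-72.8  74.2] front y by x [(-50, np.float64(0.8)), (0, np.float64(0.9)), (50, np.float64(-0.1))]
scene 726 [   3.2 -140.1] [100.4 196.5] 21.7 -238.06648 -39.84686
 lip x [-72.6  74.4] front y by x [(-50, np.float64(-0.2)), (0, np.float64(0.1)), (50, np.float64(0.4))]
dpos [15.37  0.31 -0.26] dr [-0.007  0.001  0.004] | 15.4 cm 0.01 TCP [ 0.48  -0.218 -0.019]
```

```bash
cat >> h.py <<'E'
O=np.array([.540,.035]);Y=np.array([.225,.974]);X=np.array([.974,-.225])
def wedge(im,y1=-35):
    v,u=np.nonzero(im['depth']>0); R=cv2.Rodrigues(np.array(im['rvec'],float))[0]
    p=np.linalg.inv(np.array(im['intrinsics']))@np.c_[u,v,np.ones(len(u))].T*im['depth'][v,u]
    p=(R.T@(p-np.array(im['tvec']).reshape(3,1))).T
    d=p[:,:2]-O; r=np.c_[d@X,d@Y,p[:,2]]*1000; c=im['pixels'][v,u].astype(int)
    m=(abs(r[:,0])<50)&(r[:,1]>-250)&(r[:,1]<y1)&(r[:,2]>3)&(r[:,2]<42)&(c[:,1]>130)  # pale wood
    w=r[m]; k=np.abs(w[:,0]-np.median(w[:,0]))<25; w=w[k]
    for lo in range(-240,y1,15):
        s=w[(w[:,1]>=lo)&(w[:,1]<lo+15)]
        if len(s)>4: print(lo+7,len(s),'x',np.percentile(s[:,0],[5,95]).round(1),'z',np.percentile(s[:,2],90).round(1))
    print('y range',np.percentile(w[:,1],[1,99]).round(1))
E
python3 - <<'E'
from h import *
for n in('top','scene'): print(n); wedge(load(n))
E
```

```text
top
-218 11 x [-14.6  14.6] z 36.3
-203 61 x [-16.1  17.9] z 35.6
-188 57 x [-16.3  17.4] z 32.0
-173 61 x [-16.6  18.3] z 30.3
-158 58 x [-16.5  17.5] z 26.0
-143 54 x [-16.3  15.9] z 23.3
-128 55 x [-15.5  16.6] z 20.2
-113 54 x [-16.5  15.6] z 17.5
-98 53 x [-16.3  16.5] z 12.6
-83 42 x [-15.7  14.5] z 12.3
y range [-212.4  -78.3]
scene
-218 13 x [-16.6  16.1] z 34.8
-203 65 x [-15.2  17.8] z 34.3
-188 61 x [-15.6  17. ] z 31.0
-173 64 x [-16.   17.2] z 28.4
-158 59 x [-16.3  17.6] z 25.0
-143 57 x [-17.   16.9] z 21.3
-128 59 x [-17.5  17.2] z 18.9
-113 54 x [-16.8  15.8] z 15.8
-98 56 x [-16.9  16. ] z 12.6
-83 49 x [-17.7  15.7] z 9.5
y range [-211.5  -77. ]
```

Run:
```python
from h import *
R=tool(77,0); go(np.r_[O-.198*Y,.09],R,off=0); go(np.r_[O-.198*Y,.006],R,off=0)
```

```text
dpos [ 4.47  0.38 -6.46] dr [-0.007  0.001  0.004] | 7.9 cm 0.01 TCP [ 0.495 -0.158  0.09 ]
dpos [12.87  0.41 -6.47] dr [-0.007  0.001  0.004] | 14.4 cm 0.01 TCP [ 0.495 -0.158  0.006]
```

```bash
python3 -m creep '{"delta_pos":[[1.5,0.1,-2.2],[3,0.2,-4.4],[4.4,0.3,-6.4],[6,0.3,-6.4],[8,0.3,-6.4],[9.5,0.3,-6.4],[10.3,0.3,-6.4],[10.3,0.3,-6.4]],"dr":[[0,0,0],[0,0,0],[0,0,0],[0,0,0],[0,0,0],[0,0,0],[0,0,0],[0,0,0]]}' 1
python3 - <<'E'
from h import *
R=tool(77,0); go(np.r_[O-.198*Y,.006],R,off=0)
s=manip.get_state(); print((s['position'][:2]-O)@X,(s['position'][:2]-O)@Y,s['position'][2])
E
```

```text
clock: 10.4
position: [0.4954, -0.1538, 0.0316]
ee_rot: [-0.44, -0.552, -0.442, 0.554]
contact_force: [-0.1, 0.5, -0.4]
width: 0.0855
dpos [2.56 0.11 0.4 ] dr [0.003 0.001 0.004] | 2.6 cm 0.01 TCP [ 0.495 -0.158  0.006]
-0.0009849548383616114 -0.19388061593242942 0.03163968966105371
```

```bash
python3 -m creep '{"delta_pos":[[0.8,0.1,0.4],[1.6,0.1,0.4],[2.3,0.1,0.4],[2.3,0.1,0.4]],"dr":[[0,0,0],[0,0,0],[0,0,0],[0,0,0]]}' 1;  python3 -m creep '{"delta_pos":[[0,0,0],[0,0,0],[0,0,0],[0,0,0],[0,0,0],[0,0,0],[0,0,0]],"dr":[[0,0,0],[0,0,0],[0,0,0],[0,0,0],[0,0,0],[0,0,0],[0,0,0]]}' -1 80
python3 - <<'E'
from h import *
s=manip.get_state(); print((s['position'][:2]-O)@X,(s['position'][:2]-O)@Y,s['position'][2], rot(s['ee_rot']).as_matrix().round(3))
E
```

```text
clock: 10.8
position: [0.4954, -0.1601, 0.0089]
ee_rot: [-0.439, -0.553, -0.44, 0.554]
contact_force: [0.4, 0.5, -0.9]
width: 0.0855
clock: 11.5
position: [0.4965, -0.1606, 0.0104]
ee_rot: [-0.441, -0.553, -0.44, 0.554]
contact_force: [-0.8, 0.1, 6.1]
width: 0.0343
0.001646125027371727 -0.2002889466401316 0.010447355945925028 [[-0.     0.974 -0.225]
 [-0.002 -0.225 -0.974]
 [-1.     0.     0.002]]
```

```bash
python3 -m creep '{"delta_pos":[[-0.1,0,-1],[-0.1,0,-2.2],[-0.1,0,-3.5],[-0.1,0,-5],[-0.1,0,-6.5],[-0.1,0,-7.8],[-0.1,0,-8.8],[-0.1,0,-9.6],[-0.1,0,-10],[-0.1,0,-10]],"dr":[[0,0,0],[0,0,0],[0,0,0],[0,0,0],[0,0,0],[0,0,0],[0,0,0],[0,0,0],[0,0,0],[0,0,0]]}'
python3 - <<'E'
from h import *
s=manip.get_state(); print((s['position'][:2]-O)@X,(s['position'][:2]-O)@Y,s['position'][2],s['contact_force'],s['contact_force'][:2]@Y)
s=shot('scene');cv2.imwrite('pics/d1.png',cv2.resize(s['pixels'][140:290,190:390],(800,600)))
E
```

```text
clock: 12.5
position: [0.5188, -0.0624, 0.0106]
ee_rot: [-0.44, -0.553, -0.44, 0.554]
contact_force: [-0.2, 0.0, -1.0]
width: 0.0343
0.0012432622875206687 -0.09966974273544903 0.010623120129734313 [-0.22810142  0.03831384 -0.95895013] -0.014005134076919421
```

View pics/d1.png

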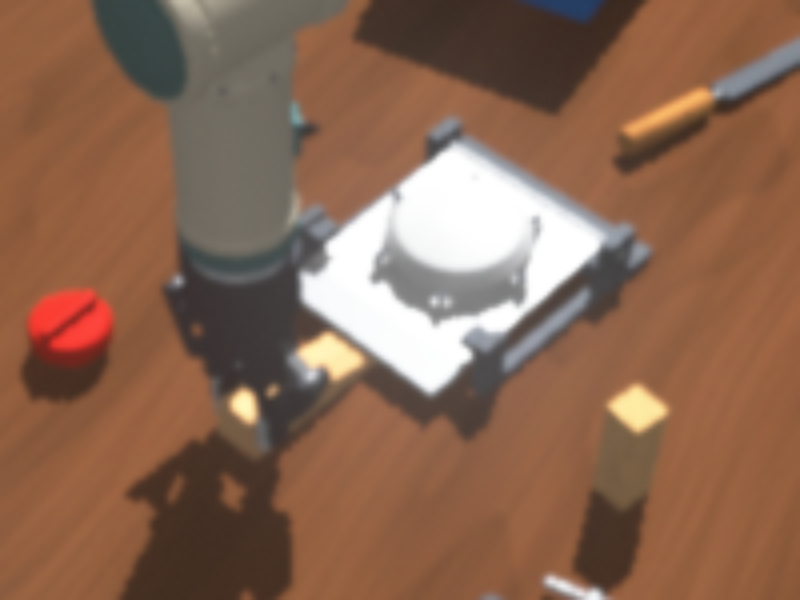

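```bash
python3 -m creep '{"delta_pos":[[0,0,-0.6],[0,0,-1.2],[0,0,-1.8],[0,0,-2.4],[0,0,-3],[0,0,-3.6],[0,0,-4.2],[0,0,-4.8],[0,0,-5.2],[0,0,-5.2]],"dr":[[0,0,0],[0,0,0],[0,0,0],[0,0,0],[0,0,0],[0,0,0],[0,0,0],[0,0,0],[0,0,0],[0,0,0]]}'
cat > st.py <<'E'
from h import *
s=manip.get_state(); print(((s['position'][:2]-O)@X).round(4),((s['position'][:2]-O)@Y).round(4),s['position'][2].round(4),'F',s['contact_force'].round(1),'along',(s['contact_force'][:2]@Y).round(1),'w',s['width'],{k:v for k,v in s.items() if 'plate' in k})
E
python3 st.py
```

```text
clock: 13.55
position: [0.5303, -0.0125, 0.0106]
ee_rot: [-0.441, -0.552, -0.44, 0.554]
contact_force: [-1.1, -3.2, -0.8]
width: 0.0342
0.0012 -0.0485 0.0106 F [-1.1 -3.2 -0.8] along -3.3 w 0.03423281441247797 {}
```

```bash
python3 -m creep '{"delta_pos":[[0,0,-0.2],[0,0,-0.4],[0,0,-0.6],[0,0,-0.8],[0,0,-1],[0,0,-1.2],[0,0,-1.2]],"dr":[[0,0,0],[0,0,0],[0,0,0],[0,0,0],[0,0,0],[0,0,0],[0,0,0]]}'; python3 st.py;  python3 -m creep '{"delta_pos":[[0,0,-0.1],[0,0,-0.2],[0,0,-0.3],[0,0,-0.3]],"dr":[[0,0,0],[0,0,0],[0,0,0],[0,0,0]]}';python3 st.py
```

```text
clock: 14.25
position: [0.5329, -0.0012, 0.0106]
ee_rot: [-0.44, -0.552, -0.44, 0.554]
contact_force: [-1.7, -5.1, -0.7]
width: 0.0345
0.0012 -0.0368 0.0106 F [-1.7 -5.1 -0.7] along -5.4 w 0.03450523452884329 {}
clock: 14.65
position: [0.5332, 0.0001, 0.0105]
ee_rot: [-0.441, -0.551, -0.44, 0.555]
contact_force: [-1.6, -10.6, -0.8]
width: 0.0346
0.0012 -0.0356 0.0105 F [ -1.6 -10.6  -0.8] along -10.7 w 0.034554678013876676 {}
```

Stopped advancing, force rising: at the stop. Push up to ~20 N.

```bash
python3 -m creep '{"delta_pos":[[0,0,-0.1],[0,0,-0.2],[0,0,-0.2],[0,0,-0.2]],"dr":[[0,0,0],[0,0,0],[0,0,0],[0,0,0]]}'; python3 st.py
```

```text
clock: 15.05
position: [0.5333, 0.0004, 0.0105]
ee_rot: [-0.442, -0.55, -0.44, 0.555]
contact_force: [-2.9, -15.1, -0.3]
width: 0.0346
0.0013 -0.0352 0.0105 F [ -2.9 -15.1  -0.3] along -15.3 w 0.03455629280445086 {}
```

```bash
python3 -m creep '{"delta_pos":[[0,0,-0.1],[0,0,-0.2],[0,0,-0.25],[0,0,-0.25],[0,0,-0.25]],"dr":[[0,0,0],[0,0,0],[0,0,0],[0,0,0],[0,0,0]]}'; python3 st.py
```

```text
clock: 15.55
position: [0.5334, 0.0009, 0.0104]
ee_rot: [-0.443, -0.549, -0.439, 0.556]
contact_force: [-5.2, -24.0, -0.5]
width: 0.0342
0.0012 -0.0347 0.0104 F [ -5.2 -24.   -0.5] along -24.6 w 0.03421532399074498 {}
```

```bash
python3 -m creep '{"delta_pos":[[0,0,0.2],[0,0,0.4],[0,0,0.5],[0,0,0.5]],"dr":[[0,0,0],[0,0,0],[0,0,0],[0,0,0]]}'; python3 st.py; python3 -m creep '{"delta_pos":[[0,0,0],[0,0,0],[0,0,0],[0,0,0],[0,0,0],[0,0,0],[0,0,0]],"dr":[[0,0,0],[0,0,0],[0,0,0],[0,0,0],[0,0,0],[0,0,0],[0,0,0]]}' 1; python3 st.py
```

```text
clock: 15.95
position: [0.5334, 0.0008, 0.0104]
ee_rot: [-0.441, -0.552, -0.44, 0.554]
contact_force: [-0.4, -6.5, -2.1]
width: 0.0343
0.0012 -0.0348 0.0104 F [-0.4 -6.5 -2.1] along -6.4 w 0.03431641135599134 {}
clock: 16.65
position: [0.5338, 0.002, 0.0106]
ee_rot: [-0.44, -0.553, -0.44, 0.554]
contact_force: [-0.6, 0.2, -0.4]
width: 0.0852
0.0014 -0.0335 0.0106 F [-0.6  0.2 -0.4] along 0.0 w 0.08516725347602032 {}
```

```bash
python3 -m creep '{"delta_pos":[[-0.5,0,0.2],[-1.5,0,0.6],[-3,0,1.2],[-5,0,2],[-7.5,0,4],[-10,0,7],[-12,0,10],[-13,0,13],[-14,0,15],[-14,0,15]],"dr":[[0,0,0],[0,0,0],[0,0,0],[0,0,0],[0,0,0],[0,0,0],[0,0,0],[0,0,0],[0,0,0],[0,0,0]]}' 1
python3 - <<'E'
from h import *
s=shot('scene');t=shot('top');
for im in(s,t): wedge(im,-3)
cv2.imwrite('pics/e1.png',cv2.resize(s['pixels'][140:320,190:390],(660,594)))
def lip(im):
    v,u=np.nonzero(im['depth']>0); R=cv2.Rodrigues(np.array(im['rvec'],float))[0]
    p=np.linalg.inv(np.array(im['intrinsics']))@np.c_[u,v,np.ones(len(u))].T*im['depth'][v,u]
    p=(R.T@(p-np.array(im['tvec']).reshape(3,1))).T
    d=p[:,:2]-O; r=np.c_[d@X,d@Y,p[:,2]]*1000
    for x in(-50,0,50):
        a=r[(abs(r[:,0]-x)<20)&(r[:,1]>5)&(r[:,1]<20)&(r[:,2]>10)&(r[:,2]<50)]; print('lip top z',x,len(a),np.median(a[:,2]))
lip(s);lip(t)
E
```

```text
clock: 17.65
position: [0.5007, -0.1471, 0.1532]
ee_rot: [-0.441, -0.554, -0.437, 0.554]
contact_force: [1.1, -0.4, 0.4]
width: 0.0852
-53 12 x [-16.   11.2] z 35.3
-38 50 x [-15.6  17. ] z 34.5
-23 48 x [-15.6  17.4] z 30.9
-8 39 x [-16.4  16.5] z 28.0
y range [-46.8  -4.2]
-53 11 x [-14.9  17.1] z 37.7
-38 57 x [-16.1  16.9] z 35.7
-23 55 x [-15.6  17.6] z 33.0
-8 45 x [-15.9  18. ] z 30.0
y range [-71.   -3.9]
lip top z -50 52 32.08411115700432
lip top z 0 56 32.16676695198912
lip top z 50 54 31.78191785845257
lip top z -50 61 31.463808791657332
lip top z 0 59 30.426360578853977
lip top z 50 59 31.23202050629936
```

View pics/e1.png

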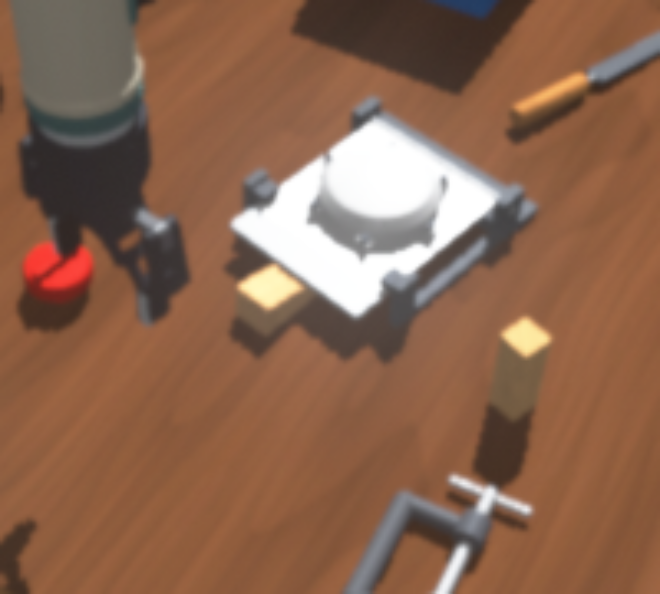

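```bash
python3 -c "
from rig import manip
s=manip.get_state();print(s['qd'].round(3),s['contact_force'].round(1));print(manip.sign_off())"
```

```text
[ 0.027  0.012  0.02   0.003 -0.002 -0.002] [-1.  -0.5  0. ]
the job is handed in; nothing more can be done
None
```

The wedge is driven under the middle of the plate's free edge and left jammed there, and I handed the job in at about 18 s of the 61 s allowed.

**What I did:** I took the wedge from the caddy by its flanks and laid it flat in front of the plate, thin end facing it. After letting go and checking that it lay flat with the plate still sagging, I gripped it by the butt and drove it in. It stopped advancing, and I pushed on to about 24.6 N, slightly over the 17 to 22 N quoted. I eased the push to 6 N, opened the fingers and backed away.

**Last checks:**
- **Plate:** the top of the lip is about 30.4 to 32.2 mm above the bench, against 32 mm when level. It reads the same across its width, within camera noise.
- **Wedge:** it is centred to within about 1 mm, with roughly 49 mm of the butt outside. The thin end is therefore about 90 mm past the edge. It did not move when I eased the push.
- **Robot:** it was clear of everything, with forces at noise level.
- **Strip and bystanders:** the strip was still in the caddy when I last had it in view, before the drive. Nothing I could see on the bench had shifted, but I did not measure every bystander.

**Not measured:** the plate angle and the jam force on the wedge. The state gave no plate reading, so I judged both from the lip height and the push force. The wood-colour mask also picked up a few stray points in the last top view (wedge range to -71 mm). I took these as noise because both views agree on where the butt is.

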